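Catch the spacer blocks and keep the gate paddle pushed in

TASK

Pick up the steel pan by its bar handle and, with the pan itself, push the black paddle under the lip of the block dispenser fully back, so that the gate opens and all four wooden spacer blocks slide down the chute into the pan without any being spilled. Finish while still holding the pan upright in the gripper, off the bench, with the paddle pressed fully back, because I am about to tip more blocks into the chute. Leave the other things on the bench where they are.

Things in the scene. Friction and masses are not known exactly. Their poses are not given: they have to be found in the camera images.
- pan: bare-metal round tin pan, 84 mm across, 80 mm tall, 3 mm wall, about 140 g, with one straight dark wooden bar handle; stands left or right of the dispenser, handle roughly towards the robot. Origin: centre of its underside. The handle runs along its own -x, 41 to 131 mm from the axis, 14 mm wide, underside 48 and top 72 mm above the pan's underside.
- pan_handle (a point): middle of the part of the handle to grip: 92 mm from the pan's axis along its -x, 60 mm above its underside
- pan_rim (a point): centre of the pan's mouth, 80 mm above its underside
- dispenser: fixed block dispenser: grey base 200 x 130 x 14 mm with two posts and a steel chute (inside 28 mm wide, walls 28 mm high) sloping down at 30 degrees to its low end, roughly towards the robot. Origin: centre of the base's underside; its own x points level, away from the lip, towards the chute's high end. Place and yaw vary.
- lip (a point): middle of the chute's floor at its low open end (lip), 170 mm above the bench, 120 mm from the dispenser's origin along its -x. Blocks leave it along the dispenser's -x and land about 15 to 40 mm beyond it at 20 mm lower.
- paddle (a joint): spring-loaded paddle with gate, rad: 0 at rest (gate shut), 0.30 fully back at its stop; blocks pass from 0.15 to 0.2. Pivot across the chute, 20 mm behind the lip (dispenser's +x) and 55 mm above it. The black paddle hangs 105 mm below the pivot; pushed along the dispenser's +x it travels 31 mm under the chute, about 2 N at first, 4 N at the stop; it springs back if let go.
- paddle_face (a point): middle of the paddle's face, 64 mm wide, 60 mm high, facing the dispenser's -x. At rest 13 mm before the lip, 45 mm below it, lower edge leaning 0.30 rad forward; fully back it is upright, 17 mm behind the lip, 50 mm below it. A pan with its rim 20 mm under the lip meets it well; its axis is then about 25 mm before the lip when fully back.
- block0: one of four equal beech spacer blocks, 20 x 18 x 16 mm, 12 g, lying in single file in the chute behind the gate; number 1 from the gate. Origin at its centre.
- block1: one of four equal beech spacer blocks, 20 x 18 x 16 mm, 12 g, lying in single file in the chute behind the gate; number 2 from the gate. Origin at its centre.
- block2: one of four equal beech spacer blocks, 20 x 18 x 16 mm, 12 g, lying in single file in the chute behind the gate; number 3 from the gate. Origin at its centre.
- block3: one of four equal beech spacer blocks, 20 x 18 x 16 mm, 12 g, lying in single file in the chute behind the gate; number 4 from the gate. Origin at its centre.
- jar: closed paint jar, 72 mm across, 85 mm tall, standing on the side of the dispenser where the pan is not; bystander; origin on its underside.
- can: closed tin can, 66 mm across, 120 mm tall, at the left rear; bystander; origin on its underside.
- sanding_block: cork sanding block 70 x 100 x 30 mm lying in front of the robot; bystander; origin on its underside.
- brush: paint brush lying at the right; bystander; origin on its underside.
- tape_roll: roll of tape, 100 mm across, 24 mm tall, lying at the left; bystander; origin on its underside.
- roller: paint roller with yellow sleeve, about 290 x 180 x 48 mm, lying at the left near the robot; bystander; origin on its underside.
- bar_clamp: bar clamp 300 mm long, 30 mm high, lying at the right; bystander; origin on its underside.
Not all that is in view belongs to the job. Leave any yellow look-alike of the pan alone.

How it is judged:
On the way, in this order (a step that is already met when the one before it is completed fails the run):
1. the pan is held in the gripper, clear of the bench (height (world z) of pan above 0.03 m and contact force between the fingers and pan above 1 N), for 0.2 s.
2. all four blocks are in the held pan (all of step 1 and horizontal distance between each of block0, block1, block2, block3 and pan below 0.045 m and z of block0 in the frame of pan between 0 and 0.085 m and z of block1 in the frame of pan between 0 and 0.085 m and z of block2 in the frame of pan between 0 and 0.085 m and z of block3 in the frame of pan between 0 and 0.085 m), for 0.2 s.
At the end, for the whole second after the job is handed in: The gripper still holds the pan, more than 30 mm off the bench and within 20 degrees of upright, all four blocks are inside it, and the pan itself keeps the paddle pressed back to beyond 0.26 of its 0.30 rad (all of step 2 and value of joint paddle above 0.26 rad and contact force between pan and paddle above 0.5 N and angle between pan's own z axis and vertical below 0.35 rad); the arm keeps its last pose, push and grip.
It fails at once if a block is spilled onto the bench or the dispenser's foot ((height (world z) of block0 below 0.035 m and horizontal distance between block0 and pan above 0.045 m) or (height (world z) of block1 below 0.035 m and horizontal distance between block1 and pan above 0.045 m) or (height (world z) of block2 below 0.035 m and horizontal distance between block2 and pan above 0.045 m) or (height (world z) of block3 below 0.035 m and horizontal distance between block3 and pan above 0.045 m)).
It fails at once if the robot itself pushes the paddle instead of the pan (contact force between any of the fingers, the arm and paddle above 2 N).
It fails at once if another thing on the bench is moved more than 30 mm (distance of any of jar, can, sanding_block, brush, tape_roll, roller, bar_clamp from where it was at the start of the episode above 0.03 m).
It also fails if it takes over 38 s, if anything falls off the work surface, if the arm or the gripper's body presses on something with over 40 N, if the wrist force passes 120 N, or if a joint passes its speed limit or range.

ROBOT

A 6-joint arm with a two-finger parallel gripper is mounted at the origin on the work surface. World frame = base frame: x ahead of the robot, y to its left, z up, the work surface at z = 0. Lengths are in m, angles in rad, forces in N, time in s.
With the tool pointing down it reaches from about 0.3 to 0.875 m from the base axis. Payload 6.4 kg.
Tool frame: the origin (TCP) lies midway between the tips of the shut fingers; the grasp point (between the pads) lies 19 mm behind it (ctrl.hold_point_z is the distance from the TCP to the grasp point, in m); z points along the fingers, y is the line along which they close (so a half turn about z gives the same grasp; the last joint's range is limited). The gripper opens to 85 mm and grips with 20 to 120 N. Pads are 22 mm wide; open, the fingers measure 114 mm over their backs; the gripper's body (76 mm by 85 mm) begins 54 mm behind the grasp point. The pads swing forward as they close: fully open they stand 13 mm farther back than shut.
Start: joints at [-1.397, 0.181, 1.607, -0, 1.354, -0.206], TCP at [0.213, -0.534, 0.231] pointing down, gripper open.
Joint ranges: [-2.99, 2.99], [-0.89, 2.07], [0.3, 2.58], [-1.14, 4.28], [0, 2.63], [-3.12, 3.12]. Speed limits (rad/s): [2.57, 2.57, 3.01, 3.14, 3.14, 3.14].

INTERFACE

Orientations are given as a unit quaternion [w, x, y, z].
In Python, from bench import ctrl gives the robot as it stands.
- The arm moves only by the tool carry_out, never from a script. Its argument "plan" is text: rows parted by semicolons, each of 6 numbers parted by spaces: the shift along the tool's x, y, z as a fraction of full scale, then the turn, a rotation vector about the tool's x, y, z as a fraction of full scale. A call has exactly 8 rows; each row shifts and turns the commanded pose from where the row before left it, along the tool's axes as they then stand; what a row does not reach is not made up. Full scale, the value 1, is 40 mm for a shift and 0.1 rad for a turn. A row lasts 1/12 s, in which the tool goes at most 41.7 mm and 7.16 degrees, less where a joint would pass 70% of its speed; a pose out of reach is approached as far as the arm can. A call with a number of a shift or a turn outside -1 to 1 is refused whole. A call with a gripper value outside its range is refused whole. "claw" is the gripper's target within -1 to 1 (shut at 1, half-way at 0, fully open at -1), set as the call begins (left out, the last holds). The fingers move at their own pace and stop on an object; the grip force is fixed at half the most. Time passes only in rows, so rows that do not move let the fingers close, or fill a call up. It gives the time, the measured TCP pose, the force, the opening and the grip force at its end, in the units of the state.
- ctrl.get_obs(): the state, without advancing time (a new reading comes with each control period).
- ctrl.camera(name): name is "scene" or "top" or "wrist"; returns a dict with "pixels" (420x560x3 uint8, red, green, blue), "mtx" (3x3 intrinsics, pixels), "R" (3x3) and "t" (3): a world point X has camera coordinates R X + t. Camera axes: x right, y down, z forward; pixel columns grow to the right and rows downward; lengths in m; the calibration is good to about 2 mm. A picture is of the moment at which its call begins. There is no depth.
- ctrl.hand_in(): hands the job in; it is judged then, once.
The state is a dict: "time_s": time; "q": joint angles; "dq": joint speeds; "joint_efforts": joint torques, N m; "eef_pos": TCP position; "eef_rot": TCP orientation; "wrist_force": force on the tool from outside, world axes, zero at the start; "torque": the same for the moment, N m; "opening": opening from 0.0 (shut) to 1.0 (fully open); "grasp_force": force on a finger pad.
Only numpy, scipy, OpenCV 4.12 (cv2) and the standard library are available. Lean on these libraries where they do the work, as an engineer would, in place of code of your own. Each camera call takes 0.05 s, during which the arm holds its last target. There are 200 camera calls.

## Working session

There is one attempt and no reset: what is moved stays moved. The work goes in short steps, Python scripts to look and compute and a tool call to move; the robot and the scene stay as the last step left them, time stands still between calls to the robot, and variables do not carry over. Pictures are saved under pics/ and viewed, at most 10 in all, crops included, and the job is handed in when it is done.

Besides the shell and the picture viewer there is one more tool, called after "Request:" by a JSON object that holds its "api" and its "payload", one argument or row to a line. carry_out: Moves the arm, as the interface text tells. Shift numbers are shares of 40 mm and turn numbers shares of 0.1 rad, none past 1 either way. Its arguments: {"type":"object","properties":{"plan":{"type":"string"},"claw":{"type":"number"}},"required":["plan"]}

```bash
mkdir -p pics; python3 - <<'E'
from bench import ctrl
import cv2,pickle
d={}
for n in("scene","top"):
    c=ctrl.camera(n);d[n]=c;cv2.imwrite(f"pics/{n}0.png",c["pixels"][:,:,::-1])
pickle.dump(d,open("c0.pkl","wb"))
o=ctrl.get_obs();print(o["time_s"],o["eef_pos"],o["eef_rot"])
E
```

```text
0.1 [ 0.21311073 -0.5335305   0.23049063] [-7.74393674e-04  9.82022770e-01  1.88760907e-01  1.56899503e-05]
```

View pics/scene0.png

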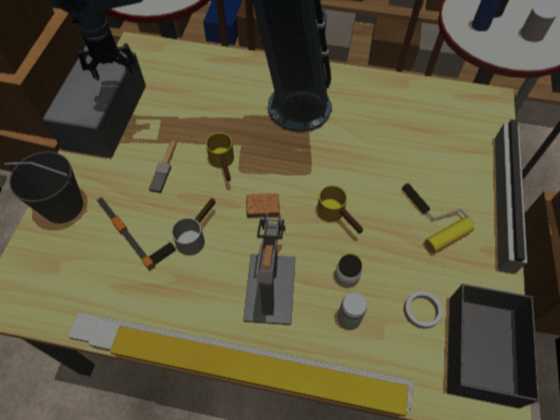

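View pics/top0.png

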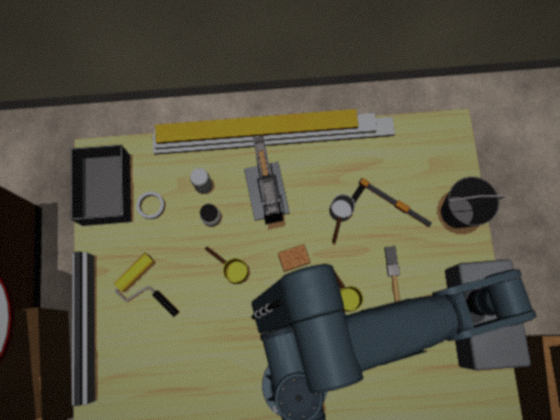

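Candidates for the pan: scene (188,235)/top (342,207) is grey metal. Scene (220,150)/top (349,298) and scene (333,205)/top (236,271) are both yellow look-alikes. The grey one fits the description (bare steel, beside the dispenser, on the opposite side from the jar). I'll confirm it in an enlarged crop of both views.

```bash
python3 - <<'E'
import cv2,pickle,numpy as np
d=pickle.load(open("c0.pkl","rb"))
a=d["scene"]["pixels"][190:330,155:305,::-1];b=d["top"]["pixels"][125:265,225:375,::-1]
f=lambda im:cv2.convertScaleAbs(cv2.resize(im[:,:],(400,373),interpolation=cv2.INTER_CUBIC),alpha=1.6)
cv2.imwrite("pics/crop.png",np.hstack([f(a),f(b)]))
for n in d: print(n,d[n]["mtx"][0],-d[n]["R"].T@d[n]["t"])
E
```

```text
scene [486.43274306   0.         282.47204807] [1.17421943 0.16806288 1.2970218 ]
top [524.30632372   0.         276.38071466] [0.16945215 0.03660838 1.85860133]
```

View pics/crop.png

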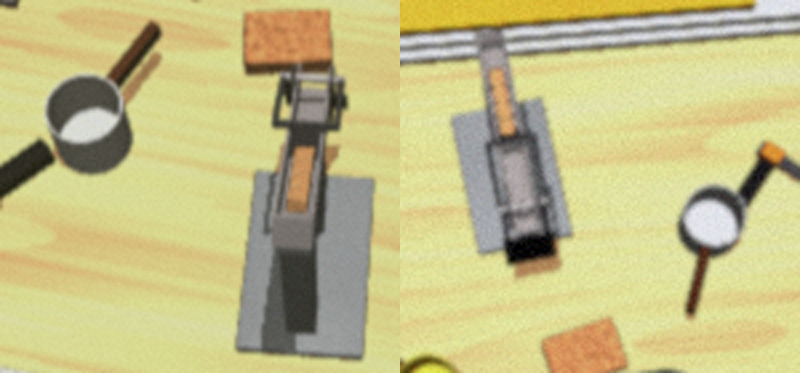

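The crop shows a bare-metal pan with a dark wooden handle: rim centre at crop (85,108) in scene and (712,220) in top. The handle ends at (154,28) and (690,312). The dispenser base corners show in both views. Now I'll triangulate.

```bash
cat > h.py <<'E'
import numpy as np,cv2
def ray(c,p):
    n=cv2.undistortPoints(np.array([[p]],float),c["mtx"],None)[0,0]
    return -c["R"].T@c["t"], c["R"].T@np.array([n[0],n[1],1])
def atz(c,p,z):
    o,d=ray(c,p);return o+d*(z-o[2])/d[2]
def tri(c1,p1,c2,p2):
    P=lambda c:c["mtx"]@np.c_[c["R"],c["t"]]
    X=cv2.triangulatePoints(P(c1),P(c2),np.array(p1,float).reshape(2,1),np.array(p2,float).reshape(2,1));return (X[:3]/X[3]).ravel()
def proj(c,X):
    q=c["mtx"]@(c["R"]@X+c["t"]);return q[:2]/q[2]
E
python3 - <<'E'
import pickle;from h import *
np.set_printoptions(precision=4,suppress=True)
d=pickle.load(open("c0.pkl","rb"));S,T=d["scene"],d["top"]
s=lambda u,v:(155+(u+.5)/2.667-.5,190+(v+.5)/2.664-.5); t=lambda u,v:(225+(u-399.5)/2.667-.5,125+(v+.5)/2.664-.5)
print("rim",tri(S,s(85,108),T,t(712,220)),atz(S,s(85,108),.08),atz(T,t(712,220),.08))
print("hend",tri(S,s(154,28),T,t(690,312)),atz(S,s(154,28),.072),atz(T,t(690,312),.072))
cs=[atz(S,s(*p),.014) for p in [(255,172),(375,178),(362,357),(236,350)]]
ct=[atz(T,t(*p),.014) for p in [(452,115),(543,98),(573,235),(479,252)]]
for c in(cs,ct): print(np.array(c),np.mean(c,0))
for z in (.12,.17,.2): print(z,atz(T,t(530,245),z),atz(S,s(308,120),z))
E
```

```text
rim [ 0.5861 -0.2191  0.0655] [ 0.5934 -0.2175  0.08  ] [ 0.582  -0.2145  0.08  ]
hend [ 0.4675 -0.178   0.0541] [ 0.478  -0.1751  0.072 ] [ 0.4641 -0.1741  0.072 ]
[[ 0.6003 -0.0343  0.014 ]
 [ 0.5811  0.0949  0.014 ]
 [ 0.7785  0.1188  0.014 ]
 [ 0.7969 -0.0073  0.014 ]] [0.6892 0.043  0.014 ]
[[ 0.7752  0.1177  0.014 ]
 [ 0.7893 -0.0095  0.014 ]
 [ 0.5919 -0.0341  0.014 ]
 [ 0.5788  0.0944  0.014 ]] [0.6838 0.0421 0.014 ]
0.12 [0.559  0.0256 0.12  ] [0.5799 0.0219 0.12  ]
0.17 [0.5478 0.026  0.17  ] [0.6052 0.0281 0.17  ]
0.2 [0.5411 0.0262 0.2   ] [0.6203 0.0319 0.2   ]
```

Measured estimates, all agreeing to about 1 cm between views:

| Item | Estimate |
|---|---|
| Pan axis | ≈(0.586, -0.216), rim height ≈0.07–0.08 |
| Pan yaw | ≈-0.34 |
| Dispenser centre | ≈(0.686, 0.0425) |
| Dispenser yaw | ≈0.125 |
| Lip | ≈(0.567, 0.0275) |

Next I'll move above the handle and refine with the wrist camera.

```bash
cat >> h.py <<'E'
from scipy.spatial.transform import Rotation as Ro
def delta(pos,yaw):
    from bench import ctrl
    o=ctrl.get_obs();w,x,y,z=o["eef_rot"];R=Ro.from_quat([x,y,z,w])
    c,s=np.cos(yaw),np.sin(yaw);G=Ro.from_matrix(np.array([[c,s,0],[s,-c,0],[0,0,-1.]]))
    rv=(R.inv()*G).as_rotvec()/.1
    sh=lambda Q:Q.inv().apply(np.array(pos)-o["eef_pos"])/.04
    print("t",o["time_s"],"turn",rv.round(2),"shift after turn",sh(G).round(2),"shift before",sh(R).round(2))
E
python3 - <<'E'
import pickle;from h import *
d=pickle.load(open("c0.pkl","rb"));S,T=d["scene"],d["top"]
for p in[(220,145),(228,178),(250,205),(280,205),(333,195),(361,230),(205,202)]: print(p,atz(S,p,.072).round(3))
delta([.485,-.18,.23],-.34)
E
```

```text
(220, 145) [ 0.275 -0.207  0.072]
(228, 178) [ 0.392 -0.15   0.072]
(250, 205) [ 0.472 -0.063  0.072]
(280, 205) [0.454 0.023 0.072]
(333, 195) [0.388 0.171 0.072]
(361, 230) [0.489 0.267 0.072]
(205, 202) [ 0.488 -0.195  0.072]
t 0.1 turn [-0.02  0.    7.2 ] shift after turn [ 3.46e+00 -1.06e+01  1.00e-02] shift before [ 9.59 -5.69  0.02]
```

Request:
{"api": "carry_out", "payload": {
  "plan": "0 0 0 0 0 0.9;0 0 0 0 0 0.9;0 0 0 0 0 0.9;0 0 0 0 0 0.9;0 0 0 0 0 0.9;0 0 0 0 0 0.9;0 0 0 0 0 0.9;0 0 0 0 0 0.9",
  "claw": -1
}}

```text
time_s: 0.77
eef_pos: [0.2132, -0.5337, 0.2307]
eef_rot: [-0.0, 0.985, -0.171, -0.0]
wrist_force: [0.3, 0.3, -0.4]
opening: 1.0
grasp_force: 0.0
```

Request:
{"api": "carry_out", "payload": {
  "plan": "0.3 -0.9 0 0 0 0;0.3 -0.9 0 0 0 0;0.3 -0.9 0 0 0 0;0.3 -0.9 0 0 0 0;0.3 -0.9 0 0 0 0;0.3 -0.9 0 0 0 0;0.3 -0.9 0 0 0 0;0.3 -0.9 0 0 0 0"
}}

```text
time_s: 1.43
eef_pos: [0.4004, -0.2928, 0.2311]
eef_rot: [-0.0, 0.986, -0.169, -0.0]
wrist_force: [0.6, -1.3, 0.1]
opening: 0.998
grasp_force: 0.0
```

Request:
{"api": "carry_out", "payload": {
  "plan": "0.25 -0.85 0 0 0 0;0.25 -0.85 0 0 0 0;0.25 -0.85 0 0 0 0;0.25 -0.85 0 0 0 0;0 0 0 0 0 0;0 0 0 0 0 0;0 0 0 0 0 0;0 0 0 0 0 0"
}}

```text
time_s: 2.1
eef_pos: [0.4823, -0.1805, 0.231]
eef_rot: [0.0, 0.985, -0.17, -0.0]
wrist_force: [-0.3, -0.5, 0.1]
opening: 1.002
grasp_force: 0.0
```

```bash
python3 - <<'E'
from h import *
from bench import ctrl
import pickle
delta([.5,-.185,.23],-.34)
c=ctrl.camera("wrist");cv2.imwrite("pics/w1.png",c["pixels"][:,:,::-1]);pickle.dump(c,open("w1.pkl","wb"))
print(-c["R"].T@c["t"],ctrl.get_obs()["eef_pos"])
E
```

```text
t 2.1 turn [ 0.    0.01 -0.01] shift after turn [ 0.46 -0.04  0.03] shift before [ 0.46 -0.04  0.03]
[ 0.55823431 -0.20737023  0.37414733] [ 0.48223661 -0.18071188  0.2311001 ]
```

View pics/w1.png

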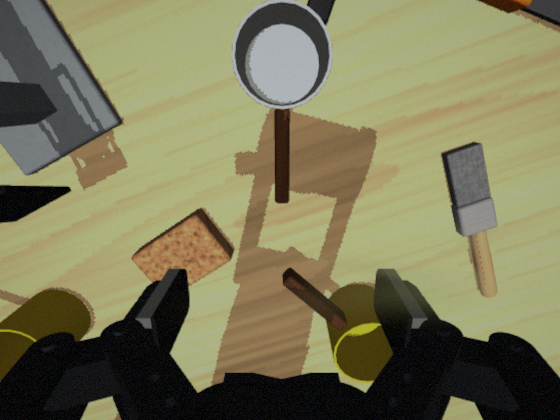

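The wrist view shows the pan rim centred at (282,54). The handle is straight from (282,108) to its end at (282,203), and a yellow pan's handle end lies nearby at (290,275).

```bash
python3 - <<'E'
from h import *
import pickle
c=pickle.load(open("w1.pkl","rb"));d=pickle.load(open("c0.pkl","rb"));S,T=d["scene"],d["top"]
s=lambda u,v:(155+(u+.5)/2.667-.5,190+(v+.5)/2.664-.5); t=lambda u,v:(225+(u-399.5)/2.667-.5,125+(v+.5)/2.664-.5)
r=atz(c,(282,54),.08);e=atz(c,(282,203),.072)
print("w rim",r,"end",e,np.linalg.norm((r-e)[:2]),np.arctan2(*(r-e)[1::-1]))
print("diam",atz(c,(233,54),.08)-atz(c,(331,54),.08))
print("yend",atz(c,(290,275),.072))
print("tri",tri(c,(282,54),S,s(85,108)),tri(c,(282,203),S,s(154,28)))
print("base corner",atz(c,(122,123),.014),atz(c,(28,173),.014))
m=r+(e-r)/np.linalg.norm((e-r))*.092;print(m); m[2]=.06-.019
delta(m,np.arctan2(*(r-e)[1::-1]))
E
```

```text
w rim [ 0.59197249 -0.2198136   0.08      ] end [ 0.46765357 -0.17584616  0.072     ] 0.13186480969228914 -0.3399374284306484
diam [0.02711221 0.07641239 0.        ]
yend [ 0.38960297 -0.15719833  0.072     ]
tri [ 0.59200361 -0.21897849  0.07671615] [ 0.46847076 -0.17757189  0.05923923]
base corner [ 0.59334519 -0.03723851  0.014     ] [0.58000993 0.0895569  0.014     ]
[ 0.50539632 -0.18919451  0.07442877]
t 2.15 turn [ 0.    0.   -0.02] shift after turn [0.62 0.01 4.75] shift before [0.62 0.01 4.75]
```

Handle length comes out at 0.132 m (0.131 given) and the rim triangulates to 0.077 m, so the measurements are consistent. Now descending and gripping.

Request:
{"api": "carry_out", "payload": {
  "plan": "0.62 0 0 0 0 0;0 0 0.8 0 0 0;0 0 0.8 0 0 0;0 0 0.8 0 0 0;0 0 0.8 0 0 0;0 0 0.8 0 0 0;0 0 0.75 0 0 0;0 0 0 0 0 0"
}}

```text
time_s: 2.82
eef_pos: [0.5013, -0.1866, 0.0353]
eef_rot: [-0.002, 0.985, -0.171, -0.005]
wrist_force: [-0.9, 1.1, -0.4]
opening: 0.999
grasp_force: 0.0
```

Request:
{"api": "carry_out", "payload": {
  "plan": "0 0 0 0 0 0;0 0 0 0 0 0;0 0 0 0 0 0;0 0 0 0 0 0;0 0 0 0 0 0;0 0 0 0 0 0;0 0 0 0 0 0;0 0 0 0 0 0",
  "claw": 1
}}

```text
time_s: 3.48
eef_pos: [0.507, -0.1885, 0.0426]
eef_rot: [0.001, 0.986, -0.169, 0.001]
wrist_force: [-2.4, -0.9, 6.2]
opening: 0.154
grasp_force: 61.5
```

Request:
{"api": "carry_out", "payload": {
  "plan": "0 0 -0.2 0 0 0;0 0 -0.3 0 0 0;0 0 -0.3 0 0 0;0 0 -0.3 0 0 0;0 0 -0.3 0 0 0;0 0 -0.3 0 0 0;0 0 0 0 0 0;0 0 0 0 0 0"
}}

```text
time_s: 4.15
eef_pos: [0.5069, -0.1884, 0.1105]
eef_rot: [0.0, 0.986, -0.169, 0.001]
wrist_force: [0.0, -0.5, -2.0]
opening: 0.154
grasp_force: 60.3
```

```bash
python3 - <<'E'
from h import *
delta([.371,.003,.111],.125)
E
```

```text
t 4.15 turn [ 0.01 -0.02 -4.65] shift after turn [-2.77 -5.17 -0.01] shift before [-4.8  -3.38 -0.03]
```

Request:
{"api": "carry_out", "payload": {
  "plan": "-0.5 -0.1 0 0 0 0;-0.7 -0.4 0 0 0 0;-0.7 -0.5 0 0 0 0;-0.7 -0.5 0 0 0 0;-0.7 -0.5 0 0 0 0;-0.7 -0.5 0 0 0 0;-0.5 -0.5 0 0 0 0;-0.3 -0.38 0 0 0 0"
}}

```text
time_s: 4.82
eef_pos: [0.3674, 0.0057, 0.1081]
eef_rot: [-0.0, 0.986, -0.169, -0.002]
wrist_force: [0.8, -0.7, -2.2]
opening: 0.156
grasp_force: 60.2
```

Request:
{"api": "carry_out", "payload": {
  "plan": "0 0 0 0 0 -0.4;0 0 0 0 0 -0.8;0 0 0 0 0 -0.9;0 0 0 0 0 -0.9;0 0 0 0 0 -0.9;0 0 0 0 0 -0.75;0 0 0 0 0 0;0 0 0 0 0 0"
}}

```text
time_s: 5.48
eef_pos: [0.3699, 0.0037, 0.1088]
eef_rot: [-0.0, 0.998, 0.061, -0.001]
wrist_force: [-0.1, 1.0, -1.9]
opening: 0.151
grasp_force: 60.2
```

```bash
python3 - <<'E'
from h import *
from bench import ctrl
import pickle
delta([.371,.003,.111],.125)
d={n:ctrl.camera(n) for n in("wrist","scene","top")}
pickle.dump(d,open("c2.pkl","wb"))
cv2.imwrite("pics/w2.png",cv2.convertScaleAbs(d["wrist"]["pixels"][:,:,::-1],alpha=1.4))
E
```

```text
t 5.4833 turn [-0.    0.01 -0.02] shift after turn [ 0.03  0.02 -0.05] shift before [ 0.03  0.02 -0.05]
```

View pics/w2.png

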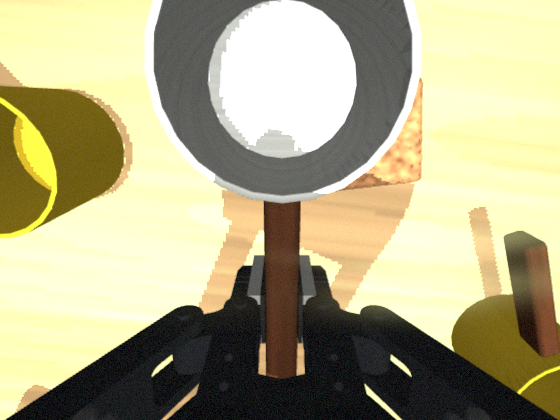

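The wrist view shows the pan held square, with its handle straight along the tool axis and the rim centred near (282,70). Now a scene/top crop to check lip against pan.

```bash
python3 - <<'E'
from h import *
import pickle
d=pickle.load(open("c2.pkl","rb"));S,T,W=d["scene"],d["top"],d["wrist"]
f=lambda im:cv2.convertScaleAbs(cv2.resize(im[:,:,::-1],(400,400),interpolation=cv2.INTER_CUBIC),alpha=1.6)
cv2.imwrite("pics/c2.png",np.hstack([f(S["pixels"][180:280,225:325]),f(T["pixels"][160:260,220:320])]))
# expected points
yaw=.125;u=np.array([np.cos(yaw),np.sin(yaw),0]);lip=np.array([.567,.0275,.17])
rimc=np.array([.370,.0037,.149])+.092*u
for n,X in(("lip",lip),("rim",rimc),("pivot",lip+.02*u+[0,0,.055])):
    a=proj(S,X);b=proj(T,X);print(n,((a-[225,180])*4).round(),((b-[220,160])*4+[400,0]).round(),proj(W,X).round())
print("diam",np.linalg.norm(atz(W,(147,60),.149)-atz(W,(417,60),.149)), "far/near rim",atz(W,(282,203),.149), rimc-.042*u)
E
```

```text
lip [192. 169.] [610. 204.] [ 287. -889.]
rim [206.  50.] [635. 333.] [281.  58.]
pivot [188. 154.] [604. 165.] [ 270. 2736.]
diam 0.07855972994156822 far/near rim [0.41757091 0.00953053 0.149     ] [0.41960988 0.00993374 0.149     ]
```

View pics/c2.png

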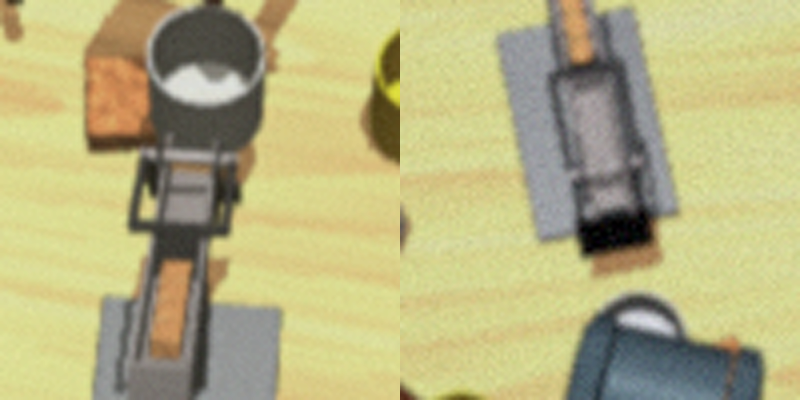

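Rim, pivot and lip all land where predicted, within 1–2 mm. The pan is lined up, so I'll push along the tool's +x.

Request:
{"api": "carry_out", "payload": {
  "plan": "0 0 -0.08 0 0 0;0.1 0 0 0 0 0;0.2 0 0 0 0 0;0.2 0 0 0 0 0;0.2 0 0 0 0 0;0.2 0 0 0 0 0;0.1 0 0 0 0 0;0 0 0 0 0 0"
}}

```text
time_s: 6.3
eef_pos: [0.4111, 0.0086, 0.1125]
eef_rot: [0.0, 0.998, 0.063, 0.0]
wrist_force: [0.4, 0.3, -1.6]
opening: 0.153
grasp_force: 60.3
```

Request:
{"api": "carry_out", "payload": {
  "plan": "0.15 0 0 0 0 0;0.2 0 0 0 0 0;0.2 0 0 0 0 0;0.2 0 0 0 0 0;0.2 0 0 0 0 0;0.15 0 0 0 0 0;0 0 0 0 0 0;0 0 0 0 0 0"
}}

```text
time_s: 6.97
eef_pos: [0.4533, 0.0141, 0.1119]
eef_rot: [-0.0, 0.998, 0.063, -0.001]
wrist_force: [-4.7, -0.9, -3.4]
opening: 0.15
grasp_force: 60.0
```

Request:
{"api": "carry_out", "payload": {
  "plan": "0 0 0 0 0 0;0 0 0 0 0 0;0 0 0 0 0 0;0 0 0 0 0 0;0 0 0 0 0 0;0 0 0 0 0 0;0 0 0 0 0 0;0 0 0 0 0 0"
}}

```text
time_s: 7.63
eef_pos: [0.4535, 0.014, 0.1124]
eef_rot: [-0.0, 0.998, 0.062, -0.0]
wrist_force: [-4.5, 0.1, -5.3]
opening: 0.152
grasp_force: 59.9
```

```bash
python3 - <<'E'
from h import *
from bench import ctrl
import pickle
delta([.451,.013,.112],.125)
S,T,W=[ctrl.camera(n) for n in("scene","top","wrist")]
pickle.dump((S,T,W),open("c3.pkl","wb"))
f=lambda im:cv2.convertScaleAbs(cv2.resize(im[:,:,::-1],(400,400),interpolation=cv2.INTER_CUBIC),alpha=1.6)
g=cv2.convertScaleAbs(cv2.resize(W["pixels"][:,:,::-1],(400,300)),alpha=1.4)
cv2.imwrite("pics/c3.png",np.hstack([f(S["pixels"][180:280,225:325]),np.vstack([g,np.zeros((100,400,3),np.uint8)])]))
print(ctrl.get_obs()["wrist_force"])
E
```

```text
t 7.6333 turn [-0.    0.01 -0.  ] shift after turn [-0.06  0.02  0.01] shift before [-0.06  0.02  0.01]
[-4.89524841 -1.12375638 -6.01831629]
```

View pics/c3.png

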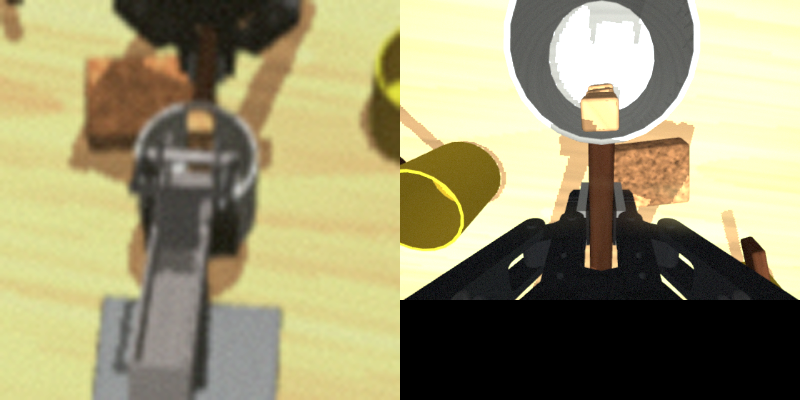

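The chute is empty and the blocks are in the pan, piled against the handle-side wall at crop (600,108). The push force is about 4.9 N, so the paddle is at its stop. I'll let it settle and look once more up close.

Request:
{"api": "carry_out", "payload": {
  "plan": "0 0 0 0 0 0;0 0 0 0 0 0;0 0 0 0 0 0;0 0 0 0 0 0;0 0 0 0 0 0;0 0 0 0 0 0;0 0 0 0 0 0;0 0 0 0 0 0"
}}

```text
time_s: 8.45
eef_pos: [0.4535, 0.014, 0.1124]
eef_rot: [-0.0, 0.998, 0.062, -0.0]
wrist_force: [-5.5, -0.1, -5.2]
opening: 0.154
grasp_force: 59.8
```

```bash
python3 - <<'E'
from h import *
from bench import ctrl
W=ctrl.camera("wrist");S=ctrl.camera("scene")
g=cv2.resize(W["pixels"][0:210,140:420,::-1],(480,360),interpolation=cv2.INTER_CUBIC)
f=cv2.resize(S["pixels"][195:265,245:305,::-1],(309,360),interpolation=cv2.INTER_CUBIC)
cv2.imwrite("pics/c4.png",np.hstack([g,cv2.convertScaleAbs(f,alpha=1.6)]))
print(ctrl.get_obs()["wrist_force"])
E
```

```text
[-5.62621483 -0.55584938 -5.85722854]
```

View pics/c4.png

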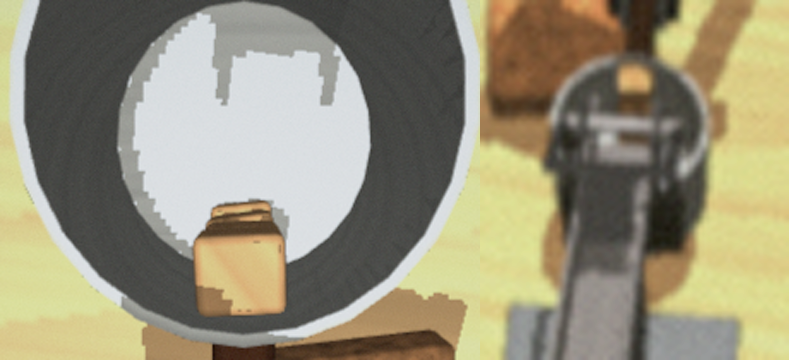

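The four blocks rest in a pile against the handle-side wall. The top face is about 10–20 mm below the rim by its apparent size, which fits four stacked. The chute is empty. A small extra nudge will confirm the paddle is on its stop: the force should rise.

Request:
{"api": "carry_out", "payload": {
  "plan": "0.02 0 0 0 0 0;0.02 0 0 0 0 0;0 0 0 0 0 0;0 0 0 0 0 0;0 0 0 0 0 0;0 0 0 0 0 0;0 0 0 0 0 0;0 0 0 0 0 0"
}}

```text
time_s: 9.22
eef_pos: [0.4544, 0.0142, 0.1121]
eef_rot: [-0.0, 0.998, 0.062, -0.001]
wrist_force: [-7.3, -1.2, -3.8]
opening: 0.158
grasp_force: 59.9
```

The force rose about 2 N over roughly 1 mm, far stiffer than the spring (about 0.07 N/mm), so the paddle is on its stop.

```bash
python3 -c "
from bench import ctrl
print(ctrl.hand_in())"
```

```text
the job is handed in; nothing more can be done
None
```

I handed the job in at about 9 s: the arm is holding the steel pan upright off the bench, pressing the paddle against its stop. The camera shows an empty chute and the blocks piled inside the pan (only the top one fully visible; the pile's height fits four). The hand-in gave no verdict.

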